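# Zero the photometer and start a reading

### The job

Get the photometer in front of you going: press its large round key fully down until it clicks and let it spring back up, then do the same with the long bar key, which is stiffer. Do not press the square key or the small round key in the same row, and leave all keys up at the end.

Things in the scene. Friction and masses are not known exactly. Their poses are not given: they have to be found in the camera images.
- key_round_top (a point): Zero key: the larger of two round keys, a pale cap 32 mm across. Four keys of the same pale plastic stand in one row, in any order, 70 mm apart, on the photometer's dark deck. Point: centre of the cap's upper face; z up, x from the operator's edge to the display, y along the row. Spring 1.2 N at first, 4 N fully down; travel 8 mm, clicks by 6 mm, springs back.
- key_bar_top (a point): Start key: a pale oblong cap, 52 mm front to back (x) and 22 mm wide (y), in the same row. Point: centre of the upper face; z up, x from the operator's edge to the display, y along the row. Spring 2.7 N at first, 9 N fully down; travel 8 mm, clicks by 6 mm, springs back.
- key_square_top (a point): Bystander key, not to be pressed: a pale square cap, 30 x 30 mm, same row, travel and axes; point at the centre of its upper face; 6 N. The photometer is light grey, 340 x 380 mm; its flat key deck lies 60 mm above the table, all key tops 16 mm above the deck. Tweezers lie on the deck, 5 mm high, about 65 mm in front of the row.
- key_small_top (a point): Bystander key, not to be pressed: the small round pale cap, 16 mm across, same row, travel and axes; point at the centre of its upper face; 3 N. Behind the row (+x), from 110 mm on, stands the photometer's housing with display and black lid, 122 mm above the table; a vial on it reaches 160 mm.

How it is judged:
On the way, in this order (a step that is already met when the one before it is completed fails the run):
1. the large round key is pressed at least 6 mm down (clicked), the bar key being up (distance of key_round_top from where it was at the start of the episode above 0.006 m and distance of key_bar_top from where it was at the start of the episode below 0.002 m), for 0.1 s.
2. the large round key is back up and the bar key is pressed at least 6 mm down (clicked) (distance of key_bar_top from where it was at the start of the episode above 0.006 m and distance of key_round_top from where it was at the start of the episode below 0.002 m), for 0.1 s.
At the end, for the whole second after the job is handed in: All four keys are back up, within 2 mm of where they started, after the round key and then the bar key were each clicked (distance of each of key_round_top, key_bar_top, key_square_top, key_small_top from where it was at the start of the episode below 0.002 m); the robot touches nothing.
It fails at once if the square key is pressed more than 4 mm (distance of key_square_top from where it was at the start of the episode above 0.004 m).
It fails at once if the small round key is pressed more than 4 mm (distance of key_small_top from where it was at the start of the episode above 0.004 m).
It also fails if it takes over 34 s, if anything falls off the work surface, if the arm or the gripper's body presses on something with over 40 N, if the wrist force passes 120 N, or if a joint passes its speed limit or range.

### The arm

A 6-joint arm with a two-finger parallel gripper is mounted at the origin on the work surface. World frame = base frame: x ahead of the robot, y to its left, z up, the work surface at z = 0. Lengths are in m, angles in rad, forces in N, time in s.
With the tool pointing down it reaches from about 0.375 to 0.925 m from the base axis. Payload 5.7 kg.
Tool frame: the origin (TCP) lies midway between the tips of the shut fingers; the grasp point (between the pads) lies 19 mm behind it; z points along the fingers, x is the direction in which the jaws open and shut, and the axes are right-handed (so a half turn about z gives the same grasp; the last joint's range is limited). The gripper opens to 88 mm and grips with 3 to 60 N. Pads are 20 mm wide; open, the fingers measure 115 mm over their backs; the gripper's body (75 mm by 178 mm) begins 61 mm behind the grasp point.
Start: joints at [1.232, 0.359, 1.51, -0, 1.272, -0.115], TCP at [0.133, 0.585, 0.223] pointing down, gripper open.
Joint ranges: [-2.97, 2.97], [-1.01, 2.36], [0.21, 2.38], [-0.96, 4.11], [0.2, 2.71], [-2.98, 2.98]. Speed limits (rad/s): [2.39, 2.39, 3.14, 3.14, 3.14, 3.14].

### API

Orientations are given as a unit quaternion [x, y, z, w].
In Python, from bench import move_ptp, servo_line, goto_joints, move_gripper, sleep, inverse_kinematics, capture, PlanningError, close_job, spot_in, silhouettes, current_clock, current_joint_pos, current_qvel, current_joint_torque, current_position, current_orientation, current_force, current_torque, current_finger_gap gives the robot as it stands. Calls block until the motion is done:
- move_ptp(position, orientation): joint-space move of the TCP to a pose.
- servo_line(position, orientation=None, rate=0.15, contact_N=None): straight line of the TCP; orientation=None keeps the orientation; rate is the mean speed in m/s. With contact_N (N) it stops when the force on the tool has changed by that much, and returns True; else False.
- goto_joints(angles): joint-space move.
- move_gripper(opening): finger opening in m; the grip force is fixed at half the most; returns when the fingers have stopped.
- sleep(seconds).
- inverse_kinematics(position, orientation): joint angles nearest the present ones, or None.
- capture(name): name is "scene" or "top"; returns a dict with "image" (480x640x3 uint8, blue, green, red), "range_z" (480x640 float32, m along the optical axis (not along the pixel's ray), 0 where there is no reading), "intrinsics" (3x3 intrinsics, pixels), "R" (3x3) and "t" (3): a world point X has camera coordinates R X + t. Camera axes: x right, y down, z forward; pixel columns grow to the right and rows downward; lengths in m; the calibration is good to about 2 mm. A picture is of the moment at which its call begins.
A pose or a line that the arm cannot do raises PlanningError and nothing moves.
- close_job(): hands the job in, once; it reports no verdict.
Trained networks look in the newest picture that a camera, given by its name, has taken for a name from the list of things; names that differ only in an ending like _2 or _b are one class to them, and where a whole thing is asked for, a point or a joint stands for the part that bears it (a point fixed in the world has none). Each returns a list of dicts, best first, with "conf" (0 to 1); they miss things now and then, are a little off and sometimes report something else, mostly with a low value. They report only what shows in the picture. A call takes as long as a camera call.
- spot_in(camera, query): "xy" ([column, row] in pixels, amid what is visible of it).
- silhouettes(camera, query): "region" (480x640 bool, what is visible of it) and "xy" ([column, row] in pixels, amid what is visible of it).
Readings, each from a call of its own:
- current_clock(): time.
- current_joint_pos(): joint angles.
- current_qvel(): joint speeds.
- current_joint_torque(): joint torques, N m.
- current_position(): TCP position.
- current_orientation(): TCP orientation.
- current_force(): force on the tool from outside, world axes, zero at the start.
- current_torque(): the same for the moment, N m.
- current_finger_gap(): finger opening in m.
Only numpy, scipy, OpenCV 4.12 (cv2) and the standard library are available. Lean on these libraries where they do the work, as an engineer would, in place of code of your own. Each camera call takes 0.05 s, during which the arm holds its last target. There are 200 camera calls.

## Working session

There is one attempt and no reset: what is moved stays moved. The work goes in short steps, each a Python script; the robot and the scene stay as the last script left them, time stands still between calls to the robot, and variables do not carry over. Pictures are saved under pics/ and viewed, about 8 in all and at most 12, crops included, and the job is handed in when it is done.

```bash
mkdir -p pics; cat > h.py <<'E'
from bench import *
import numpy as np, cv2
def px2w(c,u,v,z=None,d=None):
    K,R,t=c["intrinsics"],c["R"],c["t"]
    r=np.linalg.inv(K)@np.array([u,v,1.0])
    o=-R.T@t; w=R.T@r
    if d is None: d=(z-o[2])/w[2]
    return o+d*w
E
python3 - <<'E'
from h import *
for n in("top","scene"):
    c=capture(n); cv2.imwrite(f"pics/{n}1.png",c["image"]); print(n,-c["R"].T@c["t"])
    for q in("key_round_top","key_bar_top","key_square_top","key_small_top"):
        for s in spot_in(n,q)[:4]: 
            print(q,round(s["conf"],2),np.round(s["xy"],1),px2w(c,*s["xy"],z=.076).round(4))
print(current_clock(),current_orientation())
E
```

```text
top [0.51316201 0.00847282 0.75396056]
key_round_top 0.71 [261.8 245.4] [0.5724 0.1219 0.076 ]
key_bar_top 0.76 [313.3 247.3] [0.5707 0.0557 0.076 ]
key_square_top 0.64 [430.3 241.4] [ 0.5799 -0.0924  0.076 ]
scene [ 0.81377685 -0.42744486  0.54580787]
key_round_top 0.81 [341.8 240.2] [0.5777 0.1258 0.076 ]
key_bar_top 0.79 [323.8 266.8] [0.5802 0.0514 0.076 ]
key_square_top 0.63 [278.1 330.3] [ 0.5819 -0.0925  0.076 ]
key_small_top 0.7 [300.9 296.9] [ 0.5795 -0.0231  0.076 ]
0.5 [ 7.81637577e-01  6.23732868e-01 -7.95885711e-05  3.43920126e-05]
```

View pics/top1.png

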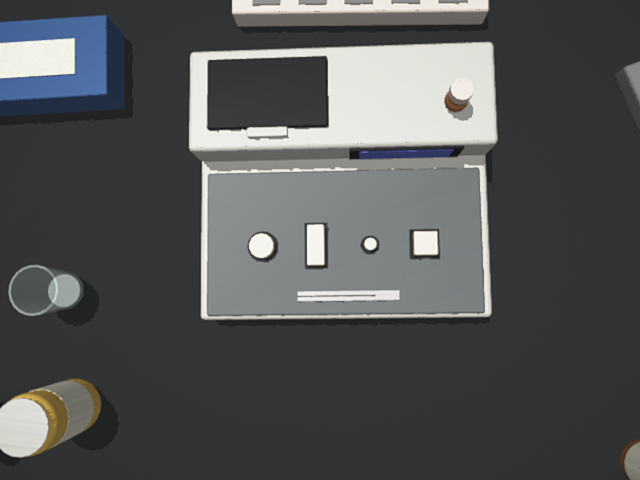

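View pics/scene1.png

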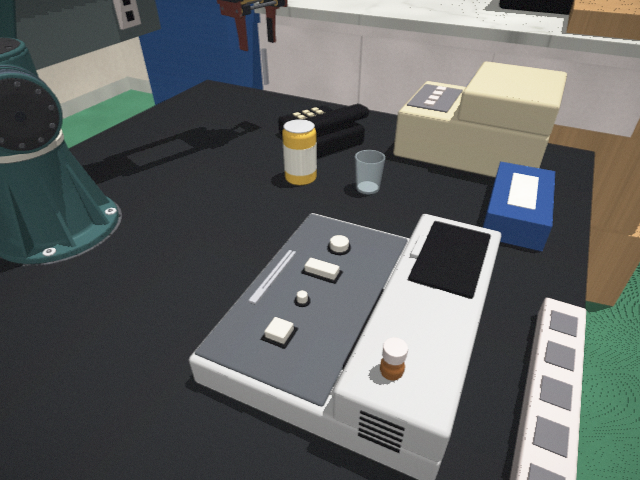

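The top view shows the round key at (262,245), bar (315,245), small (370,244) and square (425,243). The tweezers lie at about (348,296). In the scene view the order is the same and nothing blocks the row. Next I'll segment the caps and press with shut fingers, jaws along the row.

```bash
python3 - <<'E'
from h import *
c=capture("top"); g=c["image"].min(2)
n,l,s,ce=cv2.connectedComponentsWithStats((g[200:285,220:460]>170).astype(np.uint8))
P=[]
for i in range(1,n):
    if s[i,4]>80 and ce[i][1]<75:
        u,v=ce[i]+[220,200]; d=np.median(c["range_z"][200:285,220:460][l==i])
        P.append(px2w(c,u,v,z=.076)); print(s[i],u.round(1),v.round(1),P[-1].round(4),"depth pt z",px2w(c,u,v,d=d)[2].round(4))
P=np.array(sorted(P,key=lambda p:-p[1])); print(np.diff(P,axis=0).round(4))
d=P[0]-P[-1]; a=np.arctan2(d[1],d[0]); print("row angle",np.degrees(a))
np.savez("k.npz",P=P,a=a)
q=[np.cos(a/2),np.sin(a/2),0,0]
move_gripper(0.0)
move_ptp([P[0][0],P[0][1],.16],q)
print(current_position(),current_force(),current_clock(),current_finger_gap())
c=capture("scene"); cv2.imwrite("pics/s2.png",c["image"])
E
```

```text
[ 87  25  17  40 676] 315.0 244.5 [0.5743 0.0536 0.076 ] depth pt z 0.076
[194  31  24  24 533] 425.1 242.4 [ 0.5786 -0.0859  0.076 ] depth pt z 0.0759
[ 29  33  24  25 452] 260.6 245.2 [0.5727 0.1234 0.076 ] depth pt z 0.0761
[144  38  12  12 109] 369.9 243.3 [ 0.5766 -0.0163  0.076 ] depth pt z 0.076
[[ 0.0016 -0.0699  0.    ]
 [ 0.0023 -0.0698  0.    ]
 [ 0.0019 -0.0696  0.    ]]
row angle 91.60040714650013
[0.57254643 0.12428109 0.16011347] [-0.93706932 -0.33888281 -0.28705792] 4.175 0.00044900030747319184
```

View pics/s2.png

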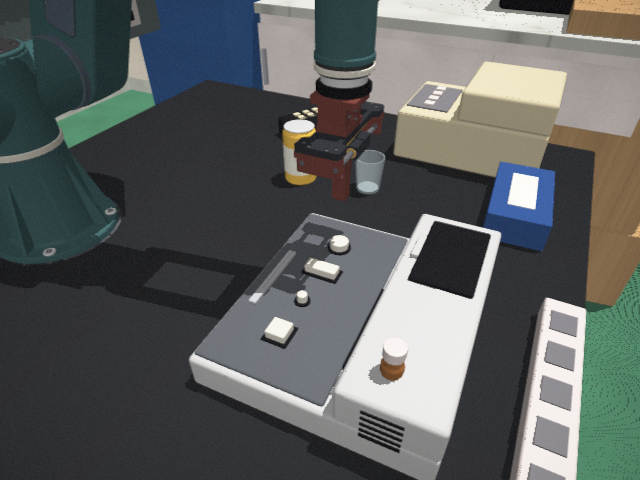

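The shut fingertips stand directly above the round key, with the gripper body clear of the housing. I'll press with force feedback until the end stop.

```bash
cat > press.py <<'E'
from h import *
def press(i,full):
    k=np.load("k.npz"); x,y,_=k["P"][i]; a=float(k["a"]); q=[np.cos(a/2),np.sin(a/2),0,0]
    if np.hypot(*(np.array(current_position())[:2]-[x,y]))>.01: move_ptp([x,y,.12],q)
    servo_line([x,y,.083],q,rate=.08); sleep(.2)
    f0=np.array(current_force())
    print("touch",servo_line([x,y,.070],rate=.01,contact_N=1.0),np.array(current_position()).round(4))
    z=current_position()[2]; zs=z
    for _ in range(16):
        z-=.001; servo_line([x,y,z],rate=.01); 
        f=np.array(current_force())-f0; p=current_position()
        print(round(p[2],4),f.round(2))
        if abs(f[2])>full+3 or p[2]<.065: break
    sleep(.3)
    servo_line([x,y,.12],rate=.1); sleep(.2)
    c=capture("top"); print(current_clock(),np.array(current_force()).round(2)); return c
E
python3 -c "
from press import *
press(0,4)"
```

```text
touch True [0.5726 0.1234 0.0752]
0.0741 [-0.44 -0.02  0.88]
0.0732 [-1.31 -0.03  1.5 ]
0.0722 [0.05 0.33 1.39]
0.0712 [-0.66 -0.21  2.48]
0.0702 [-1.01  0.29  1.88]
0.0692 [-0.44  0.01  2.75]
0.0684 [-1.59 -0.01  4.5 ]
0.0682 [-3.3   0.05 10.96]
9.5667 [0.49 0.26 0.45]
```

The round key reached its end stop: 8 mm down, with the force jumping to 11 N. Next is the bar key.

```bash
python3 - <<'E'
from press import *
press(1,9)
k=np.load("k.npz");a=float(k["a"])
servo_line([.5,.054,.25],rate=.15); move_ptp([.25,.45,.25],[np.cos(a/2),np.sin(a/2),0,0]); sleep(.3)
c=capture("top"); cv2.imwrite("pics/t3.png",c["image"])
g=c["image"].min(2)
for p in k["P"]:
    u,v,w=c["intrinsics"]@(c["R"]@p+c["t"]); u,v=int(u/w),int(v/w)
    d=np.median(c["range_z"][v-3:v+4,u-3:u+4]); print(px2w(c,u,v,d=d).round(4))
print(current_clock(),current_position(),current_force())
E
```

```text
touch True [0.5743 0.0535 0.076 ]
0.075 [ 0.01 -0.36  3.6 ]
0.074 [-0.9  -0.32  4.27]
0.073 [-1.56  0.46  4.55]
0.072 [-1.16 -0.24  5.06]
0.0711 [-1.12 -0.04  7.1 ]
0.0702 [-0.93  0.16  7.62]
0.0693 [-2.27 -0.14  7.65]
0.0684 [-3.19 -0.19  7.88]
0.0682 [-3.9  -0.69 16.24]
15.0083 [0.48 0.08 0.58]
[0.5729 0.1243 0.076 ]
[0.575  0.0536 0.0759]
[ 0.577  -0.0152  0.076 ]
[ 0.5791 -0.0857  0.0762]
18.2167 [0.25041356 0.44979267 0.25002612] [0.05247431 0.10444848 0.19767975]
```

View pics/t3.png

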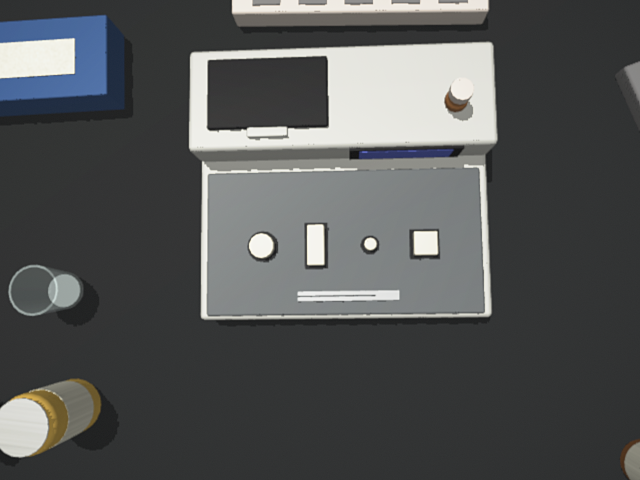

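The picture matches the first one: all four caps (row 244) are up at z ≈ 0.076, the tweezers haven't moved, and the arm is clear.

```bash
python3 -c "
from bench import *
close_job()"
```

```text
the job is handed in; nothing more can be done
```

I pressed the large round key and then the bar key, each with the gripper shut, and handed the job in at about 18 s of the 34 s allowed. No verdict is reported.

- **Presses:** Both keys went down to their end stop, about 8 mm, held for at least 0.3 s and then released. The force rose sharply at the bottom, to about 11 N on the round key and 16 N on the bar key.
- **Last checks:** All four key tops read 75.9–76.2 mm high, the same as before the presses to within 0.3 mm. The tweezers had not moved. The arm was parked clear, with about 0.2 N on the tool.

No check failed. The networks' first key positions were up to about 8 mm off the segmented ones and missed the small key in the top view. I used the segmented positions, whose spacing matched the stated 70 mm.

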